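Rake loose guide pins into the grooves of a pin tray

TASK

Take the rake with the orange grip from its black mat and comb it through the blue tray, starting at the end marked yellow, until all three brass pins lie parallel, each down in a groove of its own. Then stand the rake upright in the middle of its mat again and let go. Move the pins only with the rake, never with the gripper, and leave the screw dish and the grey gauge block where they are.

Things in the scene. Friction and masses are not known exactly. Their poses are not given: they have to be found in the camera images.
- rake_grip (a point): Centre of the rake's upright orange grip plate, 80 mm above the tips of its teeth. The plate is 16 mm thick (x) by 60 mm wide (y) and spans 44 to 105 mm above the tips. x: combing direction (either way, the rake is symmetric), y: along the head bar, z: up. The rake weighs about 220 g.
- rake_teeth (a point): Centre of the rake's underside, level with its tooth tips; axes as rake_grip. Head bar 34 x 88 x 14 mm (x, y, z), 30 to 44 mm above the tips; under it five slippery white flat teeth 30 mm long (x), 8 mm wide (y), 19 mm apart along y, with flat tips. The rake stands by itself on its teeth, at the start near the middle of the mat.
- mat: Black rubber mat, fixed, 90 mm (x) by 130 mm (y), 3 mm thick; origin at the centre of its underside; z up.
- tray: Blue grooved tray, fixed; origin at the centre of its underside, z up. Inside 245 mm (x) by 110 mm (y), walls 6 mm thick with tops at z = 36 mm. 10 grooves run along y, 20 mm wide, 25 mm apart (x = -112.5 to +112.5 mm), between 5 mm smooth rounded ridges. Groove floor z = 6 mm, ridge tops z = 21 mm. A seated pin's centre is at z = 13 mm, that of a pin on the ridges at z = 28 mm.
- comb_start (a point): Point at ridge-top height on the tray's middle line, 20 mm inside the end wall with the yellow strip (tray x = -103 mm). At the start no pin lies within 40 mm of that wall, so the rake can be lowered here, its x along the tray's x. Axes as the tray.
- comb_end (a point): Point at ridge-top height near the other end wall (tray x = +105 mm): draw the rake along the tray +x from comb_start to here, at about 60 mm/s, tips 3 to 4 mm above the ridges (seated pins lie 1 mm below them, so it passes over). Pins on the ridges are pushed, turn parallel and drop in. If one jams (over 25 N), lift the rake and comb again. The teeth cannot drop into a groove.
- pin_1: Brass guide pin, 14 mm in diameter, 90 mm long, about 80 g (hidden, varies); origin at its centre, its axis is its own y. At the start it lies askew on top of the ridges, about 37 to 55 degrees off the groove direction. It may have rolled about its own axis.
- pin_2: Brass guide pin, 14 mm in diameter, 90 mm long, about 80 g (hidden, varies); origin at its centre, its axis is its own y. At the start it lies askew on top of the ridges, about 37 to 55 degrees off the groove direction. It may have rolled about its own axis.
- pin_3: Brass guide pin, 14 mm in diameter, 90 mm long, about 80 g (hidden, varies); origin at its centre, its axis is its own y. At the start it lies askew on top of the ridges, about 37 to 55 degrees off the groove direction. It may have rolled about its own axis.
- dish: Bystander: round steel dish with a few screws, 71 mm wide, 22 mm high, loose on the bench; origin under its centre.
- gauge_block: Bystander: grey steel gauge block, 25 x 50 x 25 mm, loose; origin under its centre.

How it is judged:
On the way, in this order (a step that is already met when the one before it is completed fails the run):
1. the rake is lifted off its mat (z of rake_grip in the frame of mat above 0.12 m), for 0.2 s.
2. all three pins lie down in grooves, parallel to them (z of pin_1 in the frame of tray between 0.008 and 0.017 m and angle between the y axis of each of pin_1, pin_2, pin_3 and the y axis of tray, either way round below 0.1 rad and horizontal distance between each of pin_1, pin_2, pin_3 and tray below 0.135 m and z of pin_2 in the frame of tray between 0.008 and 0.017 m and z of pin_3 in the frame of tray between 0.008 and 0.017 m), for 0.3 s.
At the end, for the whole second after the job is handed in: Every pin lies in a groove of the tray (its centre 8 to 17 mm above the tray's underside, its axis within 0.1 rad of the grooves, within the tray), and the rake stands upright (within 0.1 rad) on its teeth on the mat, its centre within 35 mm of the mat's centre, released (all of step 2 and horizontal distance between rake_grip and mat below 0.035 m and angle between rake_grip's own z axis and vertical below 0.1 rad and z of rake_grip in the frame of mat below 0.088 m); the robot touches nothing.
It fails at once if the gripper or arm touches a pin (contact force between any of the fingers, the arm and pin_1 above 0.5 N or contact force between any of the fingers, the arm and pin_2 above 0.5 N or contact force between any of the fingers, the arm and pin_3 above 0.5 N).
It fails at once if a bystander (dish, gauge block) is moved more than 30 mm (distance of any of dish, gauge_block from where it was at the start of the episode above 0.03 m).
It also fails if it takes over 58 s, if anything falls off the work surface, if the arm or the gripper's body presses on something with over 40 N, if the wrist force passes 120 N, or if a joint passes its speed limit or range.

ROBOT

A 6-joint arm with a two-finger parallel gripper is mounted at the origin on a cart in front of the work surface, level with it; the furniture and walls round the work are solid. World frame = base frame: x ahead of the robot, y to its left, z up, the work surface at z = 0. Lengths are in m, angles in rad, forces in N, time in s.
With the tool pointing down it reaches from about 0.225 to 0.875 m from the base axis. Payload 3.4 kg.
Tool frame: the origin (TCP) lies at the very end of the fingers, on their centre line; the grasp point (between the pads) lies behind it (manip.tcp_to_grasp is the z of the grasp point in the tool frame, in m); z points along the fingers, y is the direction in which the jaws open and shut (so a half turn about z gives the same grasp; the last joint's range is limited). The gripper opens to 85 mm and grips with 20 to 120 N. Pads are 22 mm wide; open, the fingers measure 114 mm over their backs; the gripper's body (76 mm by 85 mm) begins 54 mm behind the grasp point. The pads swing forward as they close: fully open they stand 13 mm farther back than shut.
Start: joints at [1.19, 0.276, 1.505, -0, 1.361, -0.121], TCP at [0.148, 0.556, 0.231] pointing down, gripper open.
Joint ranges: [-2.89, 2.89], [-0.75, 2.08], [0.22, 2.7], [-1.18, 4.32], [0.11, 2.71], [-2.7, 2.7]. Speed limits (rad/s): [2.57, 2.57, 3.14, 3.14, 3.14, 3.14].

INTERFACE

Orientations are given as a unit quaternion [w, x, y, z].
In Python, from rig import manip, eyes gives the robot as it stands.
- The arm moves only by the tool servo_tool, never from a script. Its argument "increments" is a list of rows, each an object with "slide": the shift along the tool's x, y, z in m, a list of three; "spin": the turn about the tool's z in degrees. A call has 1 to 8 rows; each row shifts and turns the commanded pose from where the row before left it, along the tool's axes as they then stand; what a row does not reach is not made up. A row lasts 1/10 s, in which the tool goes at most 50 mm and 8.59 degrees, less where a joint would pass 70% of its speed; a pose out of reach is approached as far as the arm can. A call is refused whole if a number of a shift passes 0.05 or a number of a turn 8.59, either way. A call with a gripper value outside its range is refused whole. "hand" is the opening, from 0 (shut) to 1 (fully open), set as the call begins (left out, the last holds). The fingers move at their own pace and stop on an object; "newtons" is the grip in N (left out, the last holds). Time passes only in rows, so rows that do not move let the fingers close. It gives the time, the measured TCP pose, the force and the opening at its end, in the units of the state.
- manip.get_state(): the state, without advancing time (a new reading comes with each control period).
- eyes.get_image(name): name is "scene" or "top" or "wrist"; returns the picture (480x640x3 uint8, blue, green, red); there is no depth.
- eyes.calibration(name): a dict with "fx", "fy", "cx", "cy" (pixels), "rvec" (rotation vector, rad) and "tvec" (3), from world to camera coordinates, as OpenCV has them; the wrist camera has in their place "hand_eye" (4x4, takes a point from camera to tool coordinates, whose origin is the TCP and whose axes are the flange's). Camera axes: x right, y down, z forward; pixel columns grow to the right and rows downward; lengths in m; the calibration is good to about 2 mm. The wrist camera is an equidistant fisheye: a pixel r from the principal point sees the ray r / f radians off the axis. A picture is of the moment at which its call begins: read the wrist's pose just before it. calibration takes no time and is no camera call.
- manip.sign_off(): hands the job in, once; it reports no verdict.
The state is a dict: "clock": time; "qpos": joint angles; "qd": joint speeds; "effort": joint torques, N m; "position": TCP position; "ee_rot": TCP orientation; "contact_force": force on the tool from outside, world axes, zero at the start; "moment": the same for the moment, N m; "width": finger opening in m.
Only numpy, scipy, OpenCV 4.12 (cv2) and the standard library are available. Lean on these libraries where they do the work, as an engineer would, in place of code of your own. Each camera call takes 0.05 s, during which the arm holds its last target.

## Working session

There is one attempt and no reset: what is moved stays moved. The work goes in short steps, Python scripts to look and compute and a tool call to move; the robot and the scene stay as the last step left them, time stands still between calls to the robot, and variables do not carry over. Pictures are saved under pics/ and viewed, and the job is handed in when it is done.

Besides the shell and the picture viewer there is one more tool, called after "Request:" in YAML: its name, and indented under it one key for each argument. servo_tool: Moves the arm, as the interface text tells. Its arguments: {"type":"object","properties":{"increments":{"type":"array","items":{"type":"object","properties":{"slide":{"type":"array","items":{"type":"number"}},"spin":{"type":"number"}}}},"hand":{"type":"number"},"newtons":{"type":"number"}},"required":["increments"]}

```bash
mkdir -p pics; ls
python3 - <<'E'
from rig import manip, eyes
import cv2
s=manip.get_state();print(s,manip.tcp_to_grasp)
for n in("scene","top","wrist"):
    cv2.imwrite(f"pics/{n}0.png",eyes.get_image(n));print(eyes.calibration(n))
E
```

```text
pics
{'clock': 0.0, 'qpos': array([ 1.18999636e+00,  2.76613842e-01,  1.50612483e+00, -1.14663426e-05,
        1.36069732e+00, -1.21002310e-01]), 'qd': array([-0.00049735, -0.00051472, -0.00187541, -0.00165884,  0.000132  ,
        0.00091018]), 'effort': array([-1.05488216e-03, -4.16778445e+01, -2.45796007e+01, -3.16848927e-04,
        1.11560643e-02, -3.74022545e-05]), 'position': array([0.14752381, 0.55521293, 0.23043227]), 'ee_rot': array([-2.23399292e-04,  1.29532580e-01,  9.91574738e-01, -8.94204723e-04]), 'contact_force': array([ 0.52705427, -0.08619204, -0.37752061]), 'moment': array([-0.06384808, -0.00261183, -0.01439968]), 'width': 0.08558154273188716} -0.0187
{'fx': 592.4321943498534, 'fy': 592.4321943498534, 'cx': 313.4637209995913, 'cy': 244.23368986553814, 'rvec': array([ 2.0465937 , -0.62799248,  0.33567351]), 'tvec': array([-0.50992185,  0.20353004,  0.91586824])}
{'fx': 624.7294501667147, 'fy': 624.7294501667147, 'cx': 331.67168581112077, 'cy': 240.23861834081384, 'rvec': array([ 2.19842213, -2.16729785,  0.10357771]), 'tvec': array([-0.08487619,  0.56423405,  1.1881711 ])}
{'fx': 371.64829954431775, 'fy': 371.64829954431775, 'cx': 316.4298202199453, 'cy': 241.53069106205612, 'hand_eye': array([[ 1.20725013e-04, -9.64109363e-01, -2.65505409e-01,
         6.78093760e-02],
       [ 9.99999926e-01,  1.90647475e-05,  3.85470500e-04,
         2.84598504e-04],
       [-3.66573925e-04, -2.65505436e-01,  9.64109293e-01,
        -1.42486331e-01],
       [ 0.00000000e+00,  0.00000000e+00,  0.00000000e+00,
         1.00000000e+00]])}
```

View pics/scene0.png

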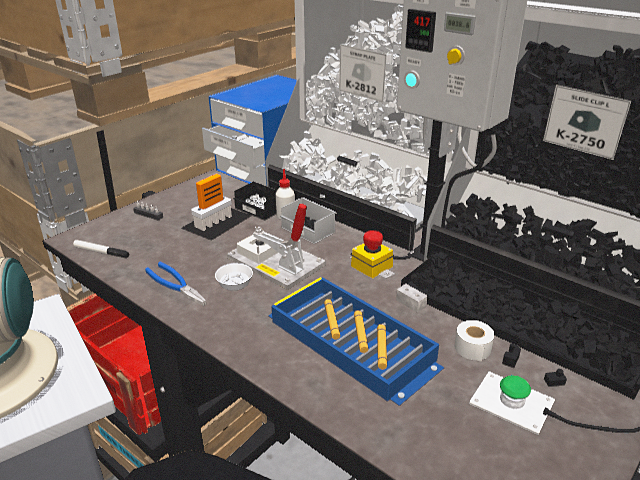

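View pics/top0.png

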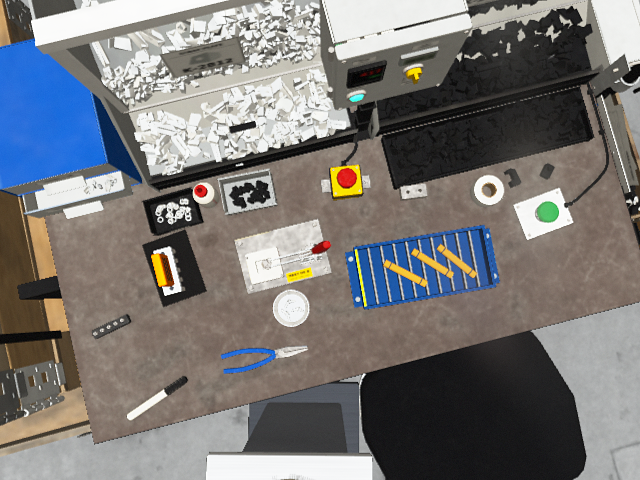

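View pics/wrist0.png

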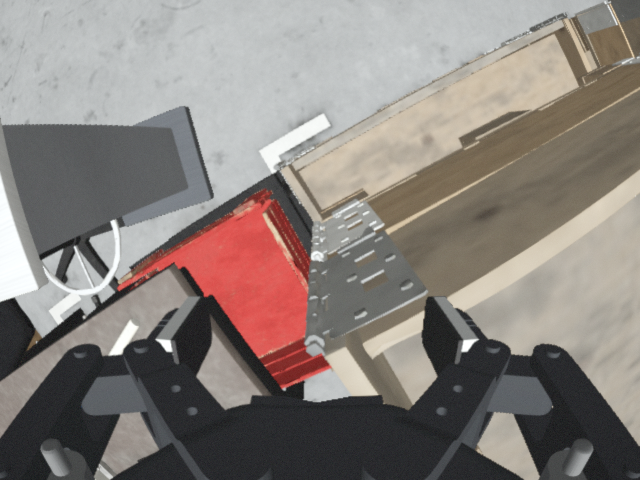

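The scene view shows the rake at about (210,205) on its mat, and the tray at about (355,335) with three askew pins. The top view shows the mat at (173,268) and the tray at (423,267) with its yellow end on the left. A toggle clamp stands between them. I'll zoom in next.

```bash
cat > h.py <<'E'
import numpy as np, cv2
from rig import manip, eyes
def cam(n):
    c=eyes.calibration(n);R=cv2.Rodrigues(c['rvec'])[0]
    K=np.array([[c['fx'],0,c['cx']],[0,c['fy'],c['cy']],[0,0,1]])
    return K,R,c['tvec']
def back(n,uv,z):
    K,R,t=cam(n);d=R.T@np.linalg.solve(K,[uv[0],uv[1],1.]);o=-R.T@t
    return o+d*(z-o[2])/d[2]
def proj(n,P):
    K,R,t=cam(n);p=(R@np.atleast_2d(P).T).T+t;p=p@K.T;return p[:,:2]/p[:,2:]
E
python3 - <<'E'
from h import *
i=cv2.imread('pics/top0.png')
cv2.imwrite('pics/t_mat.png',cv2.resize(i[220:320,120:220],None,fx=6,fy=6,interpolation=cv2.INTER_CUBIC))
cv2.imwrite('pics/t_tray.png',cv2.resize(i[215:315,340:505],None,fx=4.8,fy=4.8,interpolation=cv2.INTER_CUBIC))
i=cv2.imread('pics/scene0.png')
cv2.imwrite('pics/s_mat.png',cv2.resize(i[165:255,170:290],None,fx=6,fy=6,interpolation=cv2.INTER_CUBIC))
K,R,t=cam('top');print(-R.T@t)
for uv in [(173,268),(423,267),(358,277),(320,245),(291,308)]:print(uv,back('top',uv,0))
E
```

```text
[ 0.46269561 -0.0653039   1.23246207]
(173, 268) [0.50806049 0.23431311 0.        ]
(423, 267) [ 0.51704862 -0.25823577  0.        ]
(358, 277) [ 0.49550838 -0.12995059  0.        ]
(320, 245) [ 0.55766449 -0.05409636  0.        ]
(291, 308) [0.4329671  0.00084052 0.        ]
```

View pics/t_mat.png

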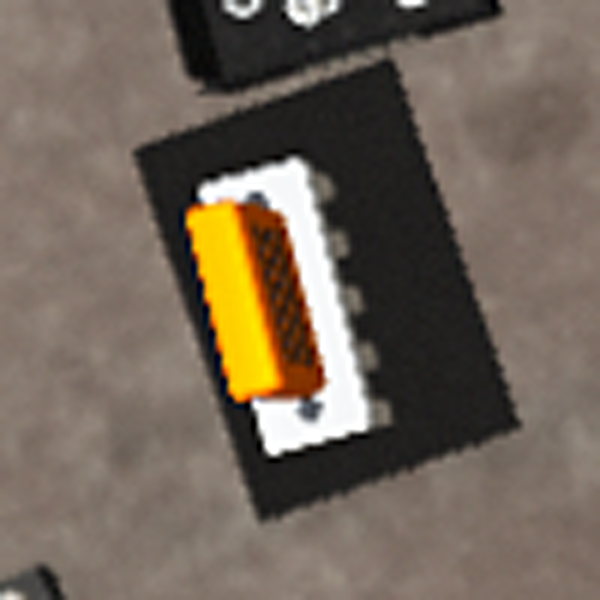

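View pics/t_tray.png

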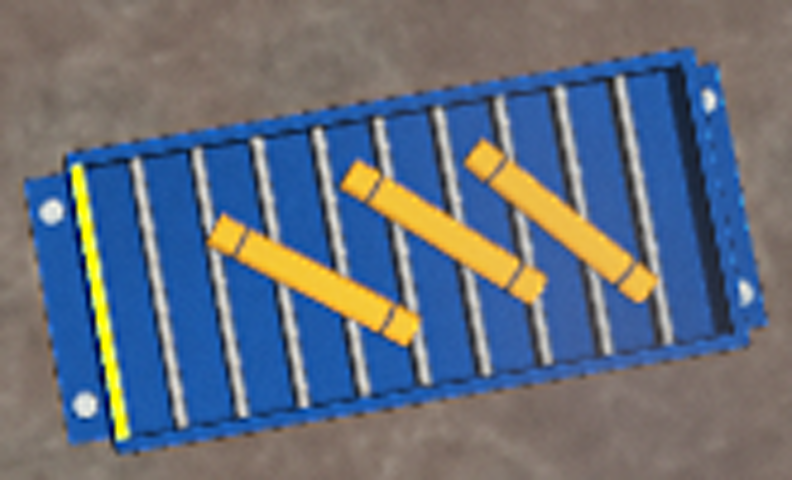

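View pics/s_mat.png

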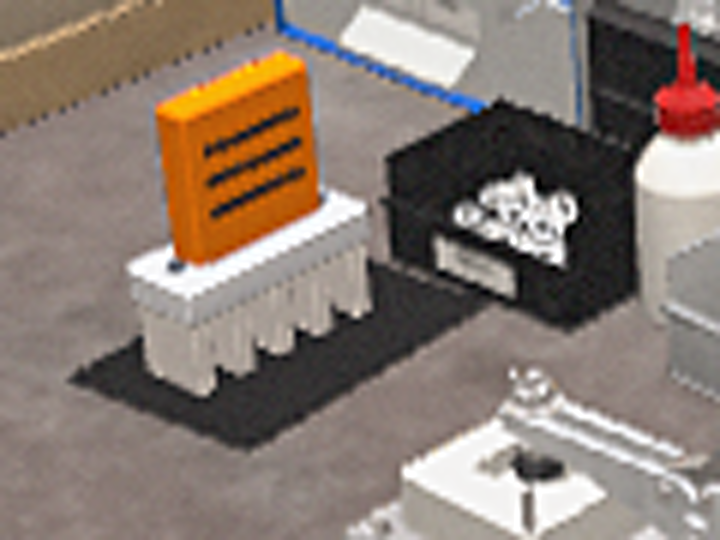

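Run:
```python
from h import *
from scipy.optimize import least_squares
def px(L,s,o): return (np.array(L)+.5)/s-.5+np.array(o)
def fit(name,px_,z,sx,sy,guess):
    P=np.array([back(name,p,z) for p in px_])[:,:2]
    m=np.array([[-1,1],[-1,-1],[1,1],[1,-1]])*np.array([sx,sy])/2
    f=lambda q:(m@np.array([[np.cos(q[2]),np.sin(q[2])],[-np.sin(q[2]),np.cos(q[2])]])+q[:2]-P).ravel()
    r=least_squares(f,guess);print(name,z,r.x[:2].round(4),np.degrees(r.x[2]).round(2),'res mm',(r.fun*1e3).round(1));return r.x
# order: (-x,+y),(-x,-y),(+x,+y),(+x,-y)
# tray +x is world -y approx: yaw ~ -80deg ; tray +y is world +x (image up)
fit('top',px([(68,155),(118,452),(692,50),(748,347)],4.8,(340,215)),.036,.257,.122,[.517,-.25,-1.4])
fit('top',px([(136,150),(262,520),(392,60),(520,425)],6,(120,220)),.003,.09,.13,[.5,.23,-1.3])
fit('top',px([(200,185),(270,456),(300,157),(370,430)],6,(120,220)),.047,.034,.088,[.5,.23,-1.3])
fit('top',px([(188,210),(235,402),(237,203),(277,393)],6,(120,220)),.108,.016,.06,[.5,.23,-1.3])
for a,b in [((222,232),(405,328)),((358,178),(532,288)),((483,157),(643,287))]:
    A,B=[back('top',px([q],4.8,(340,215))[0],.028) for q in(a,b)]
    print('pin',((A+B)/2).round(3),np.linalg.norm(A-B).round(3),np.degrees(np.arctan2(*(B-A)[[1,0]])).round(1))
# scene checks: grip top corners
for q in [(160,103),(178,112),(305,60),(318,72)]:
    pass
print('scene head top',[back('scene',px([q],6,(170,165))[0],.047).round(4) for q in [(130,268),(368,205)]])
print('mat',[back('scene',px([q],6,(170,165))[0],.003).round(4) for q in [(70,380),(245,448)]])
i=cv2.imread('pics/scene0.png')
cv2.imwrite('pics/s_tray.png',cv2.resize(i[265:405,260:450],None,fx=4,fy=4,interpolation=cv2.INTER_CUBIC))
```

```text
top 0.036 [ 0.516  -0.2554] -79.72 res mm [ 0.9  1.3 -1.2  0.7  0.7 -0.9 -0.4 -1.1]
top 0.003 [0.5088 0.2314] -69.14 res mm [ 0.4  1.  -1.   0.3  1.5 -0.4 -0.9 -1. ]
top 0.047 [0.5011 0.2339] -73.66 res mm [-0.6  0.6 -0.   1.  -0.3 -0.9  0.9 -0.6]
top 0.108 [0.5003 0.2337] -75.38 res mm [-0.3  0.5 -1.2  1.5  1.5 -0.4  0.  -1.6]
pin [ 0.504 -0.219  0.028] 0.083 -116.9
pin [ 0.524 -0.272  0.028] 0.082 -121.7
pin [ 0.529 -0.319  0.028] 0.082 -128.6
scene head top [array([0.4565, 0.2374, 0.047 ]), array([0.5492, 0.2325, 0.047 ])]
mat [array([0.4325, 0.2492, 0.003 ]), array([0.4642, 0.1687, 0.003 ])]
```

View pics/s_tray.png

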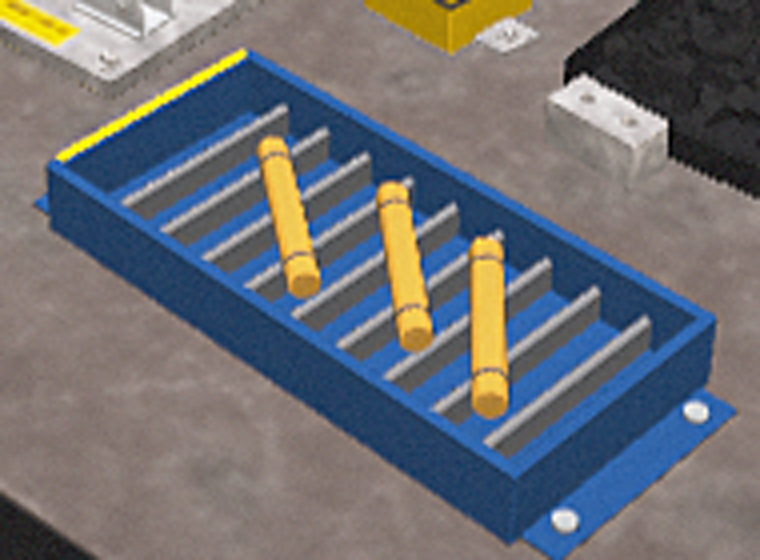

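Top and scene views agree on the rake and mat. The rake is at (0.502, 0.234) with its x axis at about -74°. The mat is at (0.509, 0.231), -69°. The tray is at (0.516, -0.255), -79.7°. Next I'll turn the tool and go above the rake.

Request:
servo_tool:
  increments:
    - {"slide": [0, 0, 0], "spin": -7.7}
    - {"slide": [0, 0, 0], "spin": -7.7}
    - {"slide": [0, 0, 0], "spin": -7.7}
    - {"slide": [0, 0, 0], "spin": -7.7}
    - {"slide": [-0.025, -0.0405, 0], "spin": 0}
    - {"slide": [-0.025, -0.0405, 0], "spin": 0}
    - {"slide": [-0.025, -0.0405, 0], "spin": 0}
    - {"slide": [-0.025, -0.0405, 0], "spin": 0}
  hand: 1

```text
clock: 0.95
position: [0.2891, 0.426, 0.2311]
ee_rot: [-0.0, -0.139, 0.99, -0.0]
contact_force: [1.0, 0.2, 1.4]
width: 0.0855
```

Request:
servo_tool:
  increments:
    - {"slide": [-0.025, -0.0405, 0], "spin": 0}
    - {"slide": [-0.025, -0.0405, 0], "spin": 0}
    - {"slide": [-0.025, -0.0405, 0], "spin": 0}
    - {"slide": [-0.025, -0.0405, 0], "spin": 0}
    - {"slide": [-0.025, -0.0405, 0], "spin": 0}
    - {"slide": [-0.025, -0.0405, 0], "spin": 0}
    - {"slide": [0, 0, 0], "spin": 0}
    - {"slide": [0, 0, 0], "spin": 0}

```text
clock: 1.75
position: [0.4995, 0.2339, 0.2307]
ee_rot: [-0.001, -0.137, 0.991, 0.0]
contact_force: [-0.8, 0.5, 0.5]
width: 0.0852
```

```bash
cat >> h.py <<'E'
from scipy.spatial.transform import Rotation as Ro
def pose(s=None):
    s=s or manip.get_state();q=s['ee_rot'];return Ro.from_quat([q[1],q[2],q[3],q[0]]).as_matrix(),s['position']
def delta(goal,yaw_y):
    R,p=pose();y=np.degrees(np.arctan2(R[1,1],R[0,1]));print('pos',p.round(4),'yawy',y.round(2),'tilt z',R[:,2].round(4))
    sp=-(yaw_y-y);print('spin',round(sp,2),'slide now',(R.T@(np.array(goal)-p)).round(4))
    R2=R@Ro.from_euler('z',sp,degrees=True).as_matrix();print('slide after spin',(R2.T@(np.array(goal)-p)).round(4))
def wproj(P,R,p):
    c=eyes.calibration('wrist');H=c['hand_eye'];T=np.eye(4);T[:3,:3]=R;T[:3,3]=p
    X=np.linalg.inv(T@H)@np.r_[P,1];r=np.hypot(X[0],X[1]);th=np.arctan2(r,X[2])
    return np.array([c['cx']+c['fx']*th*X[0]/r,c['cy']+c['fy']*th*X[1]/r])
def wback(uv,z,R,p):
    c=eyes.calibration('wrist');H=c['hand_eye'];d=np.array([uv[0]-c['cx'],uv[1]-c['cy']])/c['fx'];th=np.hypot(*d)
    v=np.r_[d/th*np.sin(th),np.cos(th)];v=R@H[:3,:3]@v;o=R@H[:3,3]+p
    return o+v*(z-o[2])/v[2]
E
python3 - <<'E'
from h import *
R,p=pose();im=eyes.get_image('wrist')
delta([.5015,.2342,.2304],105.9)
for z,sx,sy,x,y,a,col in[(.047,.034,.088,.5015,.2342,-74,(0,0,255)),(.108,.016,.06,.5015,.2342,-74,(0,255,0)),(.003,.09,.13,.5088,.2314,-69.1,(255,0,255))]:
    a=np.radians(a);c=[np.array([x+np.cos(a)*i-np.sin(a)*j,y+np.sin(a)*i+np.cos(a)*j,z]) for i,j in[(sx/2,sy/2),(sx/2,-sy/2),(-sx/2,-sy/2),(-sx/2,sy/2)]]
    cv2.polylines(im,[np.array([wproj(q,R,p) for q in c]).astype(int)],True,col,1)
cv2.imwrite('pics/w1.png',im)
E
```

```text
pos [0.4987 0.2347 0.2308] yawy 105.86 tilt z [-1.7e-03  3.0e-04 -1.0e+00]
spin -0.04 slide now [-0.0025 -0.0013  0.0004]
slide after spin [-0.0025 -0.0013  0.0004]
```

View pics/w1.png

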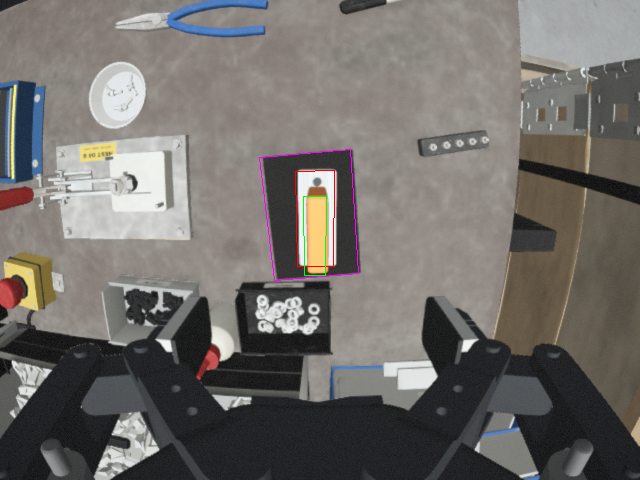

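The projected outlines for the rake (red, green) and mat (magenta) match the wrist image within about 2 mm. Descending and gripping.

Request:
servo_tool:
  increments:
    - {"slide": [-0.0025, -0.001, 0.03], "spin": 0}
    - {"slide": [0, 0, 0.04], "spin": 0}
    - {"slide": [0, 0, 0.04], "spin": 0}
    - {"slide": [0, 0, 0.03], "spin": 0}
    - {"slide": [0, 0, 0.024], "spin": 0}
    - {"slide": [0, 0, 0], "spin": 0}
    - {"slide": [0, 0, 0], "spin": 0}

```text
clock: 2.5
position: [0.5012, 0.2356, 0.0677]
ee_rot: [-0.0, -0.139, 0.99, 0.0]
contact_force: [0.5, 0.2, -0.3]
width: 0.0854
```

Request:
servo_tool:
  increments:
    - {"slide": [0, 0, 0], "spin": 0}
    - {"slide": [0, 0, 0], "spin": 0}
    - {"slide": [0, 0, 0], "spin": 0}
    - {"slide": [0, 0, 0], "spin": 0}
    - {"slide": [0, 0, 0], "spin": 0}
    - {"slide": [0, 0, 0], "spin": 0}
    - {"slide": [0, 0, 0], "spin": 0}
    - {"slide": [0, 0, 0], "spin": 0}
  hand: 0
  newtons: 80

```text
clock: 3.3
position: [0.5022, 0.2346, 0.0679]
ee_rot: [0.0, -0.138, 0.99, 0.0]
contact_force: [-1.2, -0.3, 5.1]
width: 0.0148
```

Run:
```python
from h import *
s=manip.get_state();print(s['width'],s['contact_force']);delta([.5015,.2342,.0643],105.9)
cv2.imwrite('pics/w2.png',eyes.get_image('wrist'))
cv2.imwrite('pics/s2.png',eyes.get_image('scene')[130:280,130:330].repeat(4,0).repeat(4,1))
```

```text
0.014828124962466832 [-1.15732174 -0.2967237   5.12463365]
pos [0.5022 0.2346 0.0679] yawy 105.91 tilt z [ 9.e-04  4.e-04 -1.e+00]
spin 0.01 slide now [ 0.0008 -0.0002  0.0036]
slide after spin [ 0.0008 -0.0002  0.0036]
```

View pics/s2.png

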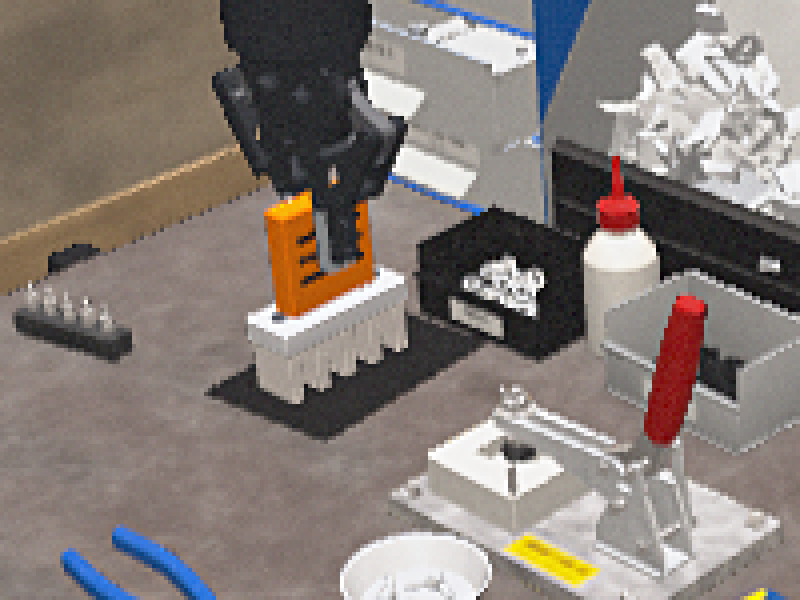

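The grip holds, with the opening at 14.8 mm on the 16 mm plate. Lifting, then carrying high over the clamp.

Request:
servo_tool:
  increments:
    - {"slide": [0, 0, -0.02], "spin": 0}
    - {"slide": [0, 0, -0.04], "spin": 0}
    - {"slide": [0, 0, -0.045], "spin": 0}
    - {"slide": [0, 0, -0.045], "spin": 0}
    - {"slide": [0, 0, -0.045], "spin": 0}
    - {"slide": [0, 0, -0.015], "spin": 2.8}
    - {"slide": [0, 0, 0], "spin": 2.8}
    - {"slide": [0, 0, 0], "spin": 0}

```text
clock: 4.2
position: [0.5016, 0.2344, 0.2771]
ee_rot: [-0.0, -0.09, 0.996, -0.0]
contact_force: [0.2, -1.2, -3.5]
width: 0.0155
```

Run:
```python
from h import *
s=manip.get_state();print(s['width'],s['contact_force'],s['qpos']);delta([.4976,-.1541,.275],100.28)
cv2.imwrite('pics/s3.png',eyes.get_image('scene')[80:280,130:380].repeat(3,0).repeat(3,1))
```

```text
0.015491734892702431 [ 0.17279588 -1.19794127 -3.45962159] [ 3.11430465e-01  2.21614983e-01  1.46714800e+00  3.77023448e-05
  1.45327351e+00 -1.43942795e+00]
pos [0.5016 0.2344 0.2771] yawy 100.32 tilt z [-4.e-04 -1.e-04 -1.e+00]
spin 0.04 slide now [ 0.0735 -0.3815  0.0021]
slide after spin [ 0.0733 -0.3815  0.0021]
```

View pics/s3.png

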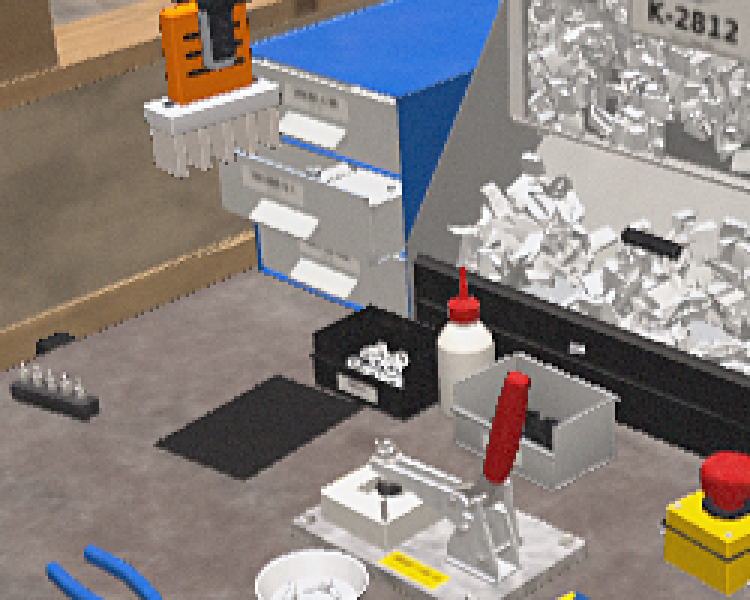

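The rake is held upright, well above everything. Now traversing to above comb_start.

Request:
servo_tool:
  increments:
    - {"slide": [0.0085, -0.0445, 0], "spin": 0}
    - {"slide": [0.0085, -0.0445, 0], "spin": 0}
    - {"slide": [0.0085, -0.0445, 0], "spin": 0}
    - {"slide": [0.0085, -0.0445, 0], "spin": 0}
    - {"slide": [0.0085, -0.0445, 0], "spin": 0}
    - {"slide": [0.0085, -0.0445, 0], "spin": 0}
    - {"slide": [0.0085, -0.0445, 0], "spin": 0}
    - {"slide": [0.0085, -0.0445, 0], "spin": 0}

```text
clock: 5.05
position: [0.4978, -0.1295, 0.2759]
ee_rot: [-0.001, -0.09, 0.996, 0.001]
contact_force: [1.1, 0.2, -3.1]
width: 0.0152
```

Request:
servo_tool:
  increments:
    - {"slide": [0.0053, -0.0255, 0], "spin": 0}
    - {"slide": [0, 0, 0], "spin": 0}
    - {"slide": [0, 0, 0], "spin": 0}

```text
clock: 5.35
position: [0.4974, -0.1538, 0.2759]
ee_rot: [-0.001, -0.089, 0.996, 0.001]
contact_force: [0.5, -0.1, -2.2]
width: 0.0149
```

Run:
```python
from h import *
s=manip.get_state();print(s['width'],s['contact_force'],s['qpos'])
R,p=pose(s);im=eyes.get_image('wrist');delta([.4976,-.1541,.275],100.28)
cv2.imwrite('pics/w4raw.png',im)
a=np.radians(-79.72);x,y=.516,-.2554
for z,sx,sy,col in[(.036,.257,.122,(0,0,255)),(.036,.245,.110,(0,255,0))]:
    c=[np.array([x+np.cos(a)*i-np.sin(a)*j,y+np.sin(a)*i+np.cos(a)*j,z]) for i,j in[(sx/2,sy/2),(sx/2,-sy/2),(-sx/2,-sy/2),(-sx/2,sy/2)]]
    cv2.polylines(im,[np.array([wproj(q,R,p) for q in c]).astype(int)],True,col,1)
cv2.imwrite('pics/w4.png',im)
i=eyes.get_image('scene');cv2.imwrite('pics/s4.png',i)
i=eyes.get_image('top');cv2.imwrite('pics/t4.png',i)
```

```text
0.014943230201396693 [ 0.49263357 -0.13554541 -2.20178667] [-4.34373820e-01  1.72527671e-01  1.53387937e+00  1.02561395e-03
  1.43849925e+00 -2.18433665e+00]
pos [ 0.4976 -0.1532  0.2762] yawy 100.33 tilt z [-0.002   0.0021 -1.    ]
spin 0.05 slide now [ 0.0001 -0.0009  0.0012]
slide after spin [ 0.0001 -0.0009  0.0012]
```

View pics/w4.png

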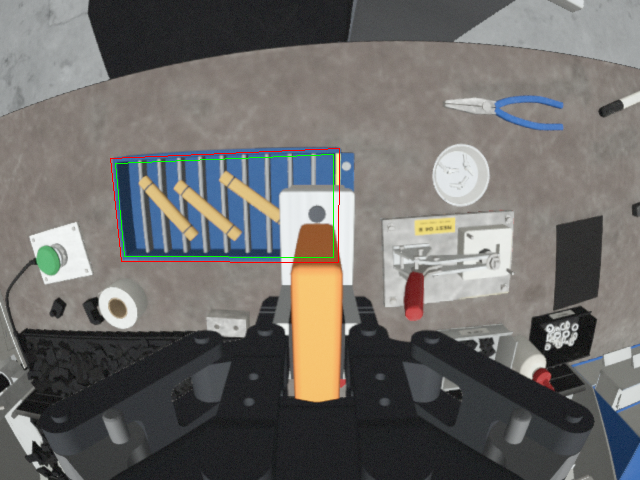

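View pics/s4.png

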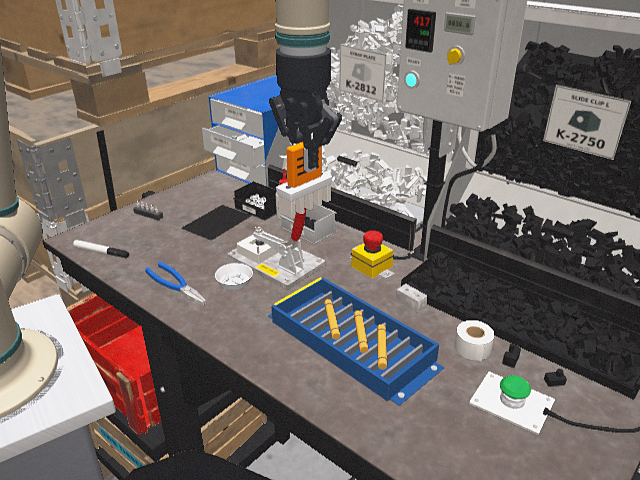

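Run:
```python
import cv2
i=cv2.imread('pics/w4.png')[140:270,100:360];cv2.imwrite('pics/w4z.png',cv2.resize(i,None,fx=3,fy=3,interpolation=cv2.INTER_NEAREST))
i=cv2.imread('pics/s4.png')
from h import *
s=4
a=np.radians(-79.72);x,y=.516,-.2554
i=i[265:405,260:450].repeat(4,0).repeat(4,1)
for z,sx,sy,col in[(.036,.257,.122,(0,0,255))]:
    c=[np.array([x+np.cos(a)*i_-np.sin(a)*j,y+np.sin(a)*i_+np.cos(a)*j,z]) for i_,j in[(sx/2,sy/2),(sx/2,-sy/2),(-sx/2,-sy/2),(-sx/2,sy/2)]]
    cv2.polylines(i,[((proj('scene',c)-[260,265]+.5)*4).astype(int)],True,col,1)
cv2.imwrite('pics/s4z.png',i)
```

```text
(no output)
```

View pics/w4z.png

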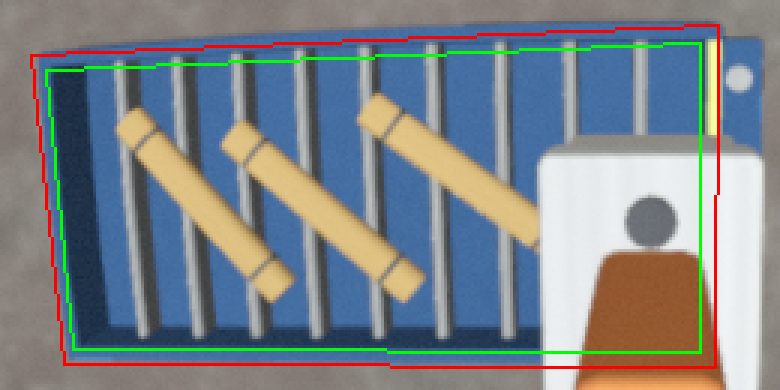

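View pics/s4z.png

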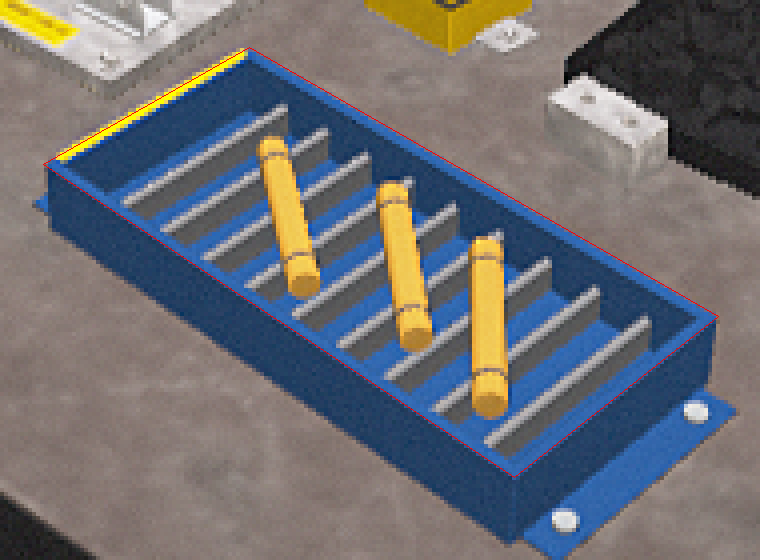

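All three cameras agree on the tray pose within about 1–2 mm. The pins are at tray x ≥ -75 mm, so comb_start is clear. Lowering in two stages.

Request:
servo_tool:
  increments:
    - {"slide": [0, -0.002, 0.04], "spin": 0}
    - {"slide": [0, 0, 0.04], "spin": 0}
    - {"slide": [0, 0, 0.04], "spin": 0}
    - {"slide": [0, 0, 0.02], "spin": 0}
    - {"slide": [0, 0, 0.01], "spin": 0}
    - {"slide": [0, 0, 0], "spin": 0}
    - {"slide": [0, 0, 0], "spin": 0}

```text
clock: 6.2
position: [0.4995, -0.1558, 0.1284]
ee_rot: [0.001, -0.09, 0.996, -0.0]
contact_force: [-0.1, -0.5, -1.7]
width: 0.0153
```

Run:
```python
from h import *
s=manip.get_state();print(s['width'],s['contact_force'])
delta([.4978,-.1551,.0894],100.28)
i=eyes.get_image('scene')[180:400,230:450];cv2.imwrite('pics/s5.png',cv2.resize(i,None,fx=2.7,fy=2.7,interpolation=cv2.INTER_CUBIC))
cv2.imwrite('pics/w5.png',eyes.get_image('wrist'))
```

```text
0.015342223926835902 [-0.05543812 -0.49454285 -1.70061108]
pos [ 0.4995 -0.1558  0.1284] yawy 100.37 tilt z [ 2.1e-03 -8.0e-04 -1.0e+00]
spin 0.09 slide now [0.0016 0.001  0.039 ]
slide after spin [0.0016 0.001  0.039 ]
```

View pics/s5.png

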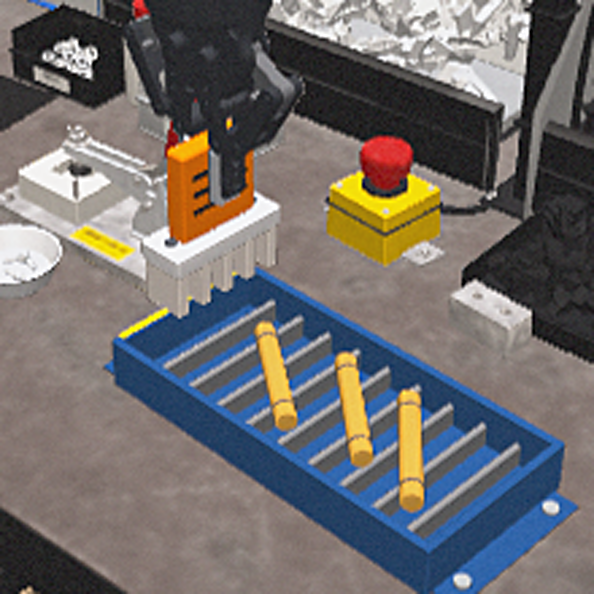

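View pics/w5.png

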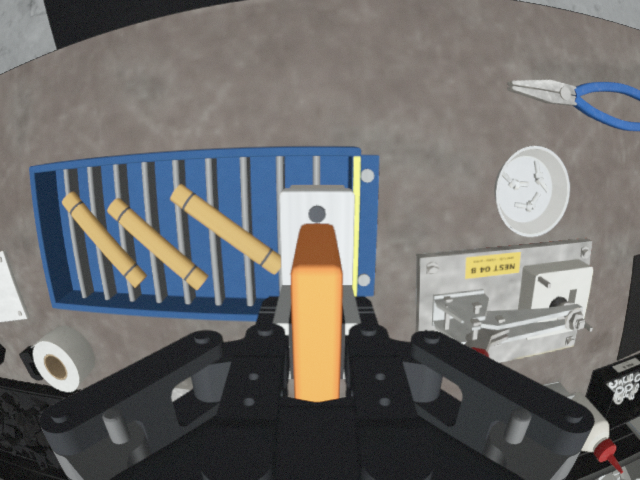

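The rake sits above the yellow end, teeth aligned between the side walls. Finishing the descent.

Request:
servo_tool:
  increments:
    - {"slide": [0.001, 0, 0.015], "spin": 0}
    - {"slide": [0, 0, 0.012], "spin": 0}
    - {"slide": [0, 0, 0.008], "spin": 0}
    - {"slide": [0, 0, 0.004], "spin": 0}
    - {"slide": [0, 0, 0], "spin": 0}
    - {"slide": [0, 0, 0], "spin": 0}

```text
clock: 6.9
position: [0.4978, -0.1562, 0.0885]
ee_rot: [0.0, -0.09, 0.996, -0.0]
contact_force: [0.3, 0.2, -2.5]
width: 0.015
```

Run:
```python
from h import *
s=manip.get_state();print(s['width'],s['contact_force'])
delta([.4978,-.1551,.0894],100.28)
i=eyes.get_image('scene')[220:400,240:450];cv2.imwrite('pics/s6.png',cv2.resize(i,None,fx=3.3,fy=3.3,interpolation=cv2.INTER_CUBIC))
```

```text
0.014993861089855915 [ 0.26226034  0.22826174 -2.46199981]
pos [ 0.4978 -0.1562  0.0885] yawy 100.32 tilt z [ 5.e-04 -1.e-04 -1.e+00]
spin 0.04 slide now [-0.0002  0.0011 -0.0009]
slide after spin [-0.0002  0.0011 -0.0009]
```

View pics/s6.png

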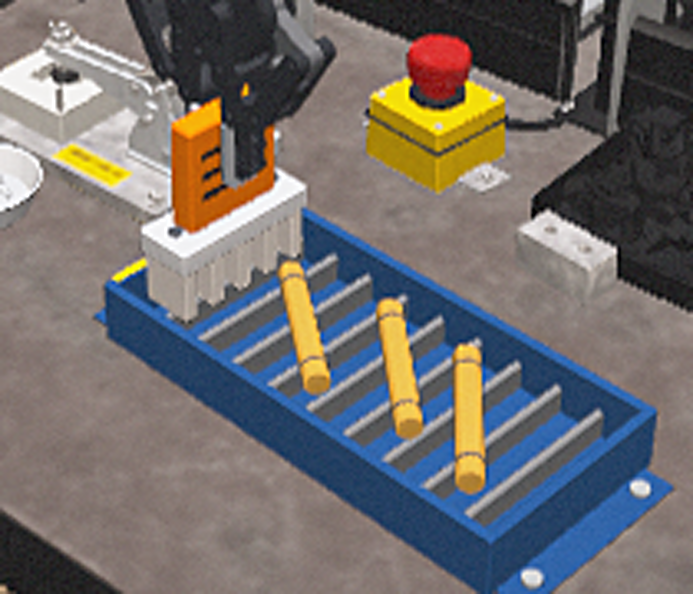

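The rake is in the tray with no contact: the force reading is just the rake's weight. Raising 1 mm and combing at 60 mm/s.

Request:
servo_tool:
  increments:
    - {"slide": [0, -0.003, -0.001], "spin": 0}
    - {"slide": [0, -0.006, 0], "spin": 0}
    - {"slide": [0, -0.006, 0], "spin": 0}
    - {"slide": [0, -0.006, 0], "spin": 0}
    - {"slide": [0, -0.006, 0], "spin": 0}
    - {"slide": [0, -0.006, 0], "spin": 0}
    - {"slide": [0, -0.006, 0], "spin": 0}
    - {"slide": [0, -0.006, 0], "spin": 0}

```text
clock: 7.75
position: [0.5056, -0.2009, 0.0892]
ee_rot: [0.0, -0.09, 0.996, 0.0]
contact_force: [0.2, 0.5, -2.1]
width: 0.015
```

Run:
```python
from h import *
s=manip.get_state();print(s['width'],s['contact_force'])
delta([.4978,-.1551,.0894],100.28)
i=eyes.get_image('scene')[220:400,240:450];cv2.imwrite('pics/s7.png',cv2.resize(i,None,fx=3.3,fy=3.3,interpolation=cv2.INTER_CUBIC))
```

```text
0.015042933829561895 [ 0.19727945  0.47721343 -2.06162716]
pos [ 0.5056 -0.2009  0.0892] yawy 100.31 tilt z [-0.e+00  2.e-04 -1.e+00]
spin 0.03 slide now [-0.0005  0.0464 -0.0002]
slide after spin [-0.0005  0.0464 -0.0002]
```

View pics/s7.png

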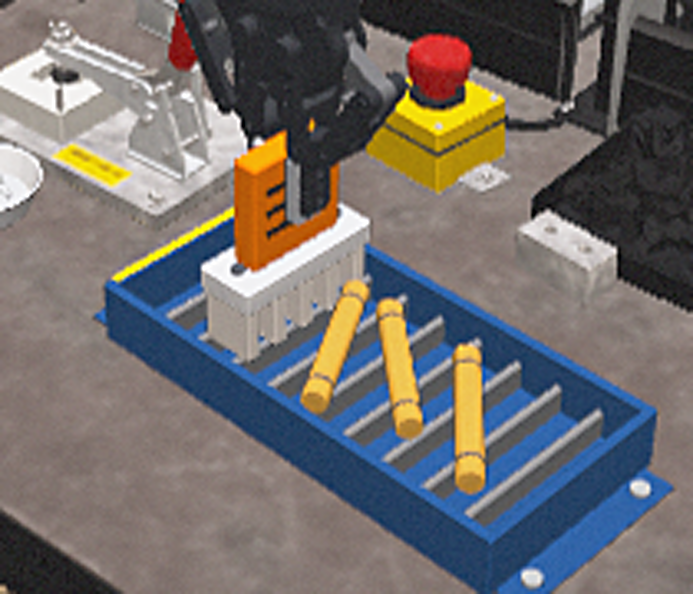

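The first pin is turning well. Continuing the stroke.

Request:
servo_tool:
  increments:
    - {"slide": [0, -0.006, 0], "spin": 0}
    - {"slide": [0, -0.006, 0], "spin": 0}
    - {"slide": [0, -0.006, 0], "spin": 0}
    - {"slide": [0, -0.006, 0], "spin": 0}
    - {"slide": [0, -0.006, 0], "spin": 0}
    - {"slide": [0, -0.006, 0], "spin": 0}

```text
clock: 8.4
position: [0.5129, -0.2363, 0.0895]
ee_rot: [0.001, -0.09, 0.996, -0.0]
contact_force: [1.9, 1.6, -2.2]
width: 0.0153
```

Run:
```python
from h import *
s=manip.get_state();print(s['width'],s['contact_force'])
delta([.4978,-.1551,.0894],100.28)
i=eyes.get_image('scene')[220:400,240:450];cv2.imwrite('pics/s8.png',cv2.resize(i,None,fx=3.3,fy=3.3,interpolation=cv2.INTER_CUBIC))
```

```text
0.015264167773531333 [ 1.87231608  1.60756635 -2.21234778]
pos [ 0.5129 -0.2363  0.0895] yawy 100.29 tilt z [ 1.8e-03  1.0e-04 -1.0e+00]
spin 0.01 slide now [0.0003 0.0825 0.    ]
slide after spin [0.0003 0.0825 0.    ]
```

View pics/s8.png

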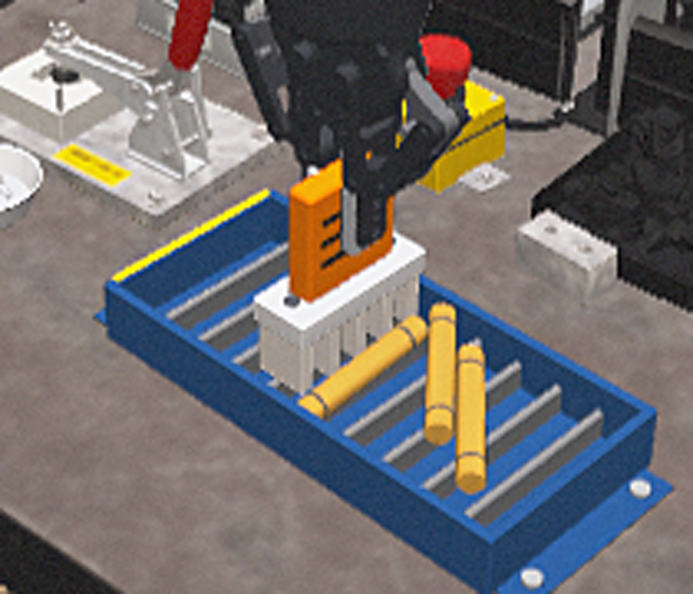

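Request:
servo_tool:
  increments:
    - {"slide": [0, -0.006, 0], "spin": 0}
    - {"slide": [0, -0.006, 0], "spin": 0}
    - {"slide": [0, -0.006, 0], "spin": 0}
    - {"slide": [0, -0.006, 0], "spin": 0}
    - {"slide": [0, -0.006, 0], "spin": 0}

```text
clock: 8.95
position: [0.5173, -0.2658, 0.0892]
ee_rot: [-0.0, -0.09, 0.996, 0.0]
contact_force: [0.0, 0.2, -2.0]
width: 0.0154
```

Run:
```python
from h import *
s=manip.get_state();print(s['width'],s['contact_force'],s['qpos'][5])
delta([.4978,-.1551,.0894],100.28)
i=eyes.get_image('scene')[220:400,240:450];cv2.imwrite('pics/s9.png',cv2.resize(i,None,fx=3.3,fy=3.3,interpolation=cv2.INTER_CUBIC))
```

```text
0.015381469177747764 [ 0.02029863  0.1703377  -2.0356118 ] -2.3450335069571286
pos [ 0.5173 -0.2658  0.0892] yawy 100.31 tilt z [-2.e-04  1.e-04 -1.e+00]
spin 0.03 slide now [-0.0007  0.1124 -0.0002]
slide after spin [-0.0006  0.1124 -0.0002]
```

View pics/s9.png

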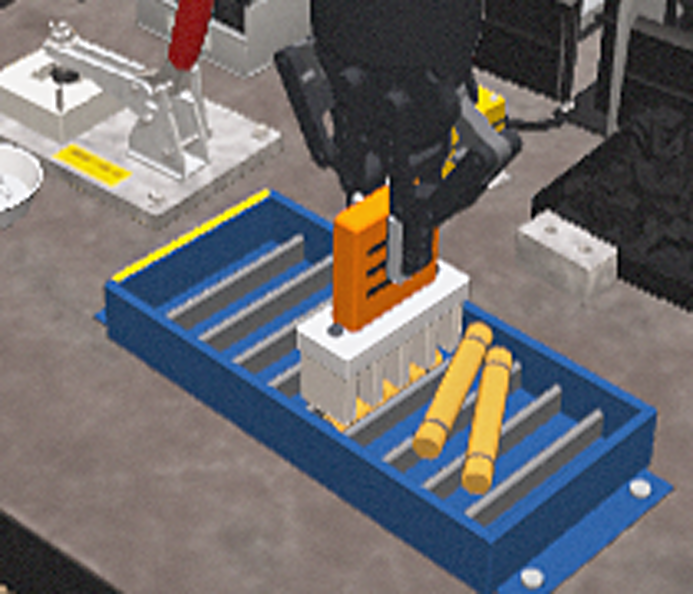

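Pin 1 has dropped and the rake is passing over it. Continuing.

Request:
servo_tool:
  increments:
    - {"slide": [0, -0.006, 0], "spin": 0}
    - {"slide": [0, -0.006, 0], "spin": 0}
    - {"slide": [0, -0.006, 0], "spin": 0}
    - {"slide": [0, -0.006, 0], "spin": 0}
    - {"slide": [0, -0.006, 0], "spin": 0}

```text
clock: 9.5
position: [0.5229, -0.2954, 0.0893]
ee_rot: [0.0, -0.09, 0.996, -0.0]
contact_force: [-0.3, -0.3, -1.9]
width: 0.0152
```

Run:
```python
from h import *
s=manip.get_state();print(s['width'],s['contact_force'],s['qpos'][5])
delta([.4978,-.1551,.0894],100.28)
i=eyes.get_image('scene')[220:400,240:450];cv2.imwrite('pics/s10.png',cv2.resize(i,None,fx=3.3,fy=3.3,interpolation=cv2.INTER_CUBIC))
```

```text
0.015235787081628933 [-0.3330716  -0.26417216 -1.86555586] -2.3809050586179015
pos [ 0.5229 -0.2954  0.0893] yawy 100.31 tilt z [ 2.e-04 -2.e-04 -1.e+00]
spin 0.03 slide now [-5.000e-04  1.426e-01 -1.000e-04]
slide after spin [-4.000e-04  1.426e-01 -1.000e-04]
```

View pics/s10.png

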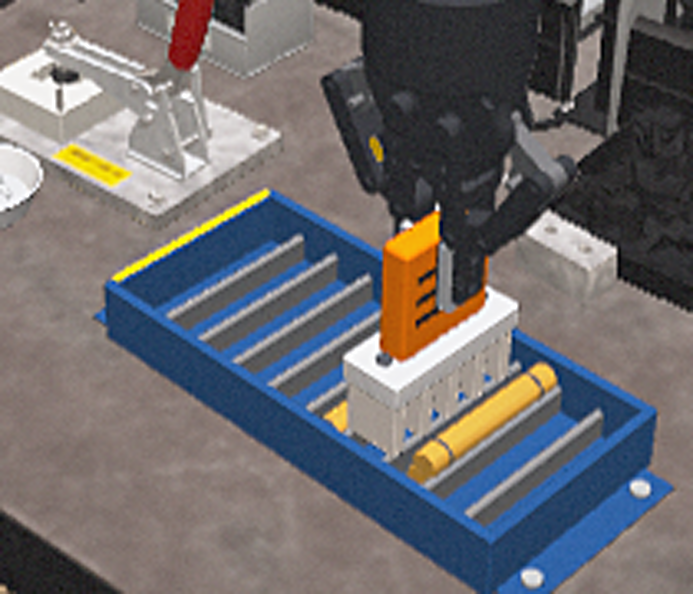

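Request:
servo_tool:
  increments:
    - {"slide": [0, -0.006, 0], "spin": 0}
    - {"slide": [0, -0.006, 0], "spin": 0}
    - {"slide": [0, -0.006, 0], "spin": 0}
    - {"slide": [0, -0.006, 0], "spin": 0}
    - {"slide": [0, -0.006, 0], "spin": 0}

```text
clock: 10.05
position: [0.5283, -0.3251, 0.0893]
ee_rot: [0.0, -0.09, 0.996, -0.0]
contact_force: [0.3, -0.5, -2.9]
width: 0.0151
```

Run:
```python
from h import *
s=manip.get_state();print(s['width'],s['contact_force'],s['qpos'][5])
delta([.4978,-.1551,.0894],100.28)
i=eyes.get_image('scene')[220:400,240:450];cv2.imwrite('pics/s11.png',cv2.resize(i,None,fx=3.3,fy=3.3,interpolation=cv2.INTER_CUBIC))
```

```text
0.01511734266174507 [ 0.34749794 -0.46337516 -2.9020804 ] -2.414412430451779
pos [ 0.5283 -0.3251  0.0893] yawy 100.32 tilt z [ 2.e-04 -4.e-04 -1.e+00]
spin 0.04 slide now [-0.0005  0.1727 -0.0002]
slide after spin [-0.0004  0.1727 -0.0002]
```

View pics/s11.png

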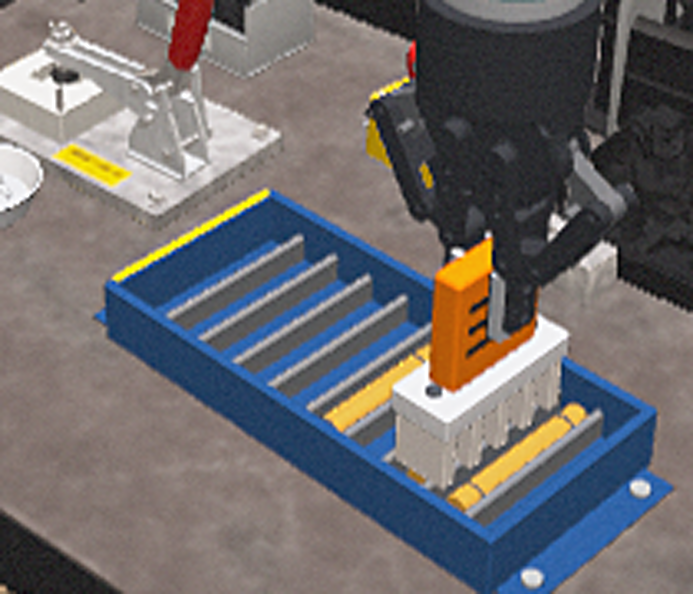

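Request:
servo_tool:
  increments:
    - {"slide": [0, -0.006, 0], "spin": 0}
    - {"slide": [0, -0.006, 0], "spin": 0}
    - {"slide": [0, -0.006, 0], "spin": 0}
    - {"slide": [0, -0.006, 0], "spin": 0}
    - {"slide": [0, -0.006, 0], "spin": 0}

```text
clock: 10.6
position: [0.5335, -0.3544, 0.0892]
ee_rot: [0.0, -0.09, 0.996, 0.0]
contact_force: [-0.2, 0.6, -3.1]
width: 0.015
```

Run:
```python
from h import *
s=manip.get_state();print(s['width'],s['contact_force'],s['qpos'][5])
delta([.4978,-.1551,.0894],100.28)
i=eyes.get_image('scene')[220:400,240:450];cv2.imwrite('pics/s12.png',cv2.resize(i,None,fx=3.3,fy=3.3,interpolation=cv2.INTER_CUBIC))
```

```text
0.01503843943786824 [-0.19186004  0.61070876 -3.05559275] -2.4456928155031386
pos [ 0.5335 -0.3544  0.0892] yawy 100.31 tilt z [ 1.e-04  1.e-04 -1.e+00]
spin 0.03 slide now [-5.000e-04  2.024e-01 -1.000e-04]
slide after spin [-4.000e-04  2.024e-01 -1.000e-04]
```

View pics/s12.png

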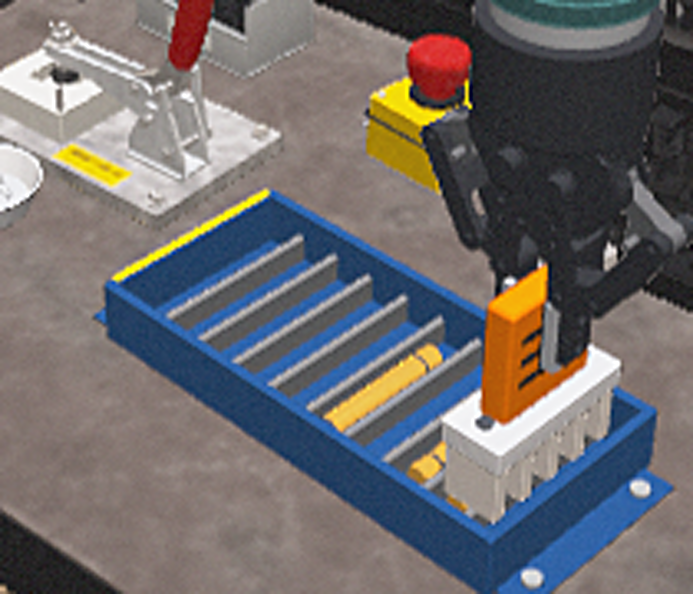

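The pins have fallen behind or under the rake. At tray x ≈ +100 I'll lift straight up and look.

Request:
servo_tool:
  increments:
    - {"slide": [0, 0, -0.03], "spin": 0}
    - {"slide": [0, 0, -0.045], "spin": 0}
    - {"slide": [0, 0, -0.045], "spin": 0}
    - {"slide": [0, 0, -0.045], "spin": 0}
    - {"slide": [0, 0.01, -0.025], "spin": 0}
    - {"slide": [0, 0.035, 0], "spin": 0}
    - {"slide": [0, 0.045, 0], "spin": 0}
    - {"slide": [0, 0.045, 0], "spin": 0}

```text
clock: 11.45
position: [0.5088, -0.2199, 0.2793]
ee_rot: [0.0, -0.089, 0.996, 0.0]
contact_force: [0.7, 0.4, -1.7]
width: 0.0152
```

Run:
```python
from h import *
s=manip.get_state();print(s['width'],s['contact_force'],s['qpos'][5])
delta([.508,.231,.275],110.5)
i=eyes.get_image('scene')[220:400,240:450];cv2.imwrite('pics/s13.png',cv2.resize(i,None,fx=3.3,fy=3.3,interpolation=cv2.INTER_CUBIC))
cv2.imwrite('pics/w13.png',eyes.get_image('wrist'))
```

```text
0.015213647916513815 [ 0.7430186   0.36091607 -1.72483294] -2.283448325882023
pos [ 0.5088 -0.2199  0.2793] yawy 100.24 tilt z [ 4.e-04  4.e-04 -1.e+00]
spin -10.26 slide now [-0.0794  0.4439  0.0045]
slide after spin [-0.1572  0.4226  0.0045]
```

View pics/s13.png

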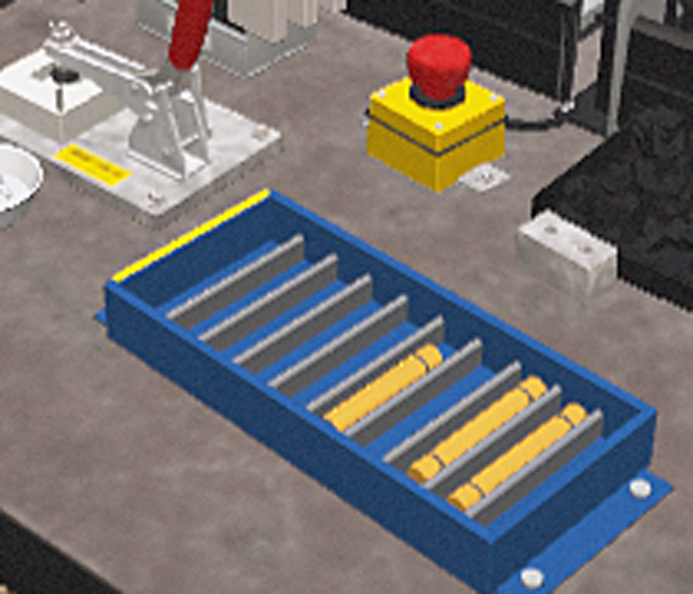

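View pics/w13.png

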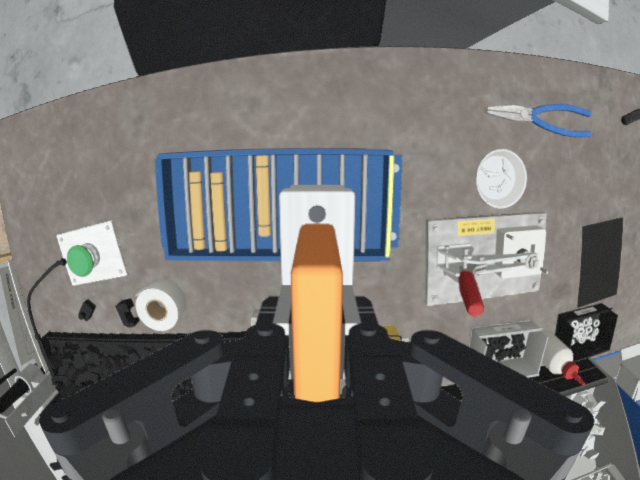

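All three pins lie in separate grooves: scene crop (385,390), (480,430) and (515,455), and three parallel bars in the wrist view. Carrying the rake back to the mat.

Request:
servo_tool:
  increments:
    - {"slide": [-0.0079, 0.0444, 0], "spin": 0}
    - {"slide": [-0.0079, 0.0444, 0], "spin": 0}
    - {"slide": [-0.0079, 0.0444, 0], "spin": 0}
    - {"slide": [-0.0079, 0.0444, 0], "spin": 0}
    - {"slide": [-0.0079, 0.0444, 0], "spin": 0}
    - {"slide": [-0.0079, 0.0444, 0], "spin": 0}
    - {"slide": [-0.0079, 0.0444, 0], "spin": 0}
    - {"slide": [-0.0079, 0.0444, 0], "spin": 0}

```text
clock: 12.35
position: [0.508, 0.1412, 0.2795]
ee_rot: [0.0, -0.09, 0.996, -0.0]
contact_force: [0.9, 0.2, -1.8]
width: 0.0149
```

Request:
servo_tool:
  increments:
    - {"slide": [-0.0079, 0.0444, 0], "spin": 0}
    - {"slide": [-0.0079, 0.0444, 0], "spin": 0}
    - {"slide": [0, 0, 0], "spin": -5.1}
    - {"slide": [0, 0, 0], "spin": -5.1}
    - {"slide": [0, 0, 0], "spin": 0}
    - {"slide": [0, 0, 0], "spin": 0}

```text
clock: 12.95
position: [0.5077, 0.2297, 0.2793]
ee_rot: [0.0, -0.177, 0.984, -0.0]
contact_force: [0.4, -0.5, -2.9]
width: 0.0153
```

Run:
```python
from h import *
s=manip.get_state();print(s['width'],s['contact_force'],s['qpos'][5])
delta([.508,.231,.0679],110.5)
R,p=pose(s)
im=eyes.get_image('wrist')
a=np.radians(-69.1);x,y=.5088,.2314
for z,sx,sy,col in[(.003,.09,.13,(255,0,255))]:
    c=[np.array([x+np.cos(a)*i-np.sin(a)*j,y+np.sin(a)*i+np.cos(a)*j,z]) for i,j in[(sx/2,sy/2),(sx/2,-sy/2),(-sx/2,-sy/2),(-sx/2,sy/2)]]
    cv2.polylines(im,[np.array([wproj(q,R,p) for q in c]).astype(int)],True,col,1)
cv2.imwrite('pics/w14.png',im)
```

```text
0.015250449354875633 [ 0.44484716 -0.47577571 -2.94172292] -1.6266965888555938
pos [0.5077 0.2297 0.2793] yawy 110.39 tilt z [ 1.e-04 -0.e+00 -1.e+00]
spin -0.11 slide now [-0.0007  0.0011  0.2114]
slide after spin [-0.0007  0.0011  0.2114]
```

View pics/w14.png

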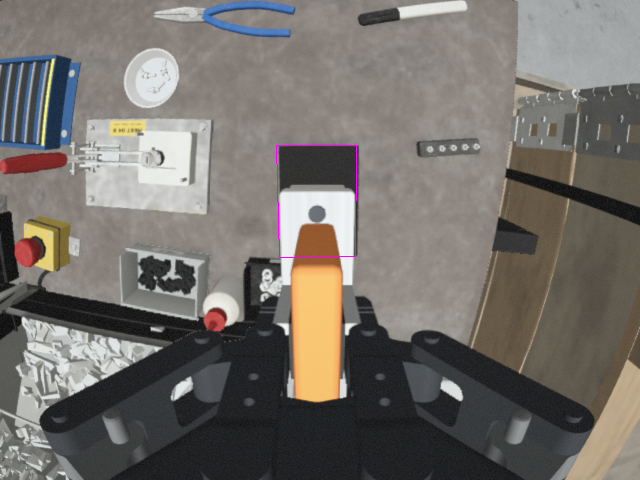

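The rake is centred over the mat, with the magenta outline matching. Lowering.

Request:
servo_tool:
  increments:
    - {"slide": [0, 0.001, 0.045], "spin": 0}
    - {"slide": [0, 0, 0.045], "spin": 0}
    - {"slide": [0, 0, 0.045], "spin": 0}
    - {"slide": [0, 0, 0.04], "spin": 0}
    - {"slide": [0, 0, 0.02], "spin": 0}
    - {"slide": [0, 0, 0.01], "spin": 0}
    - {"slide": [0, 0, 0], "spin": 0}
    - {"slide": [0, 0, 0], "spin": 0}

```text
clock: 13.8
position: [0.5084, 0.231, 0.0755]
ee_rot: [0.001, -0.178, 0.984, 0.0]
contact_force: [0.0, 0.0, -2.3]
width: 0.0151
```

Request:
servo_tool:
  increments:
    - {"slide": [0, 0, 0.003], "spin": 0}
    - {"slide": [0, 0, 0.002], "spin": 0}
    - {"slide": [0, 0, 0], "spin": 0}
    - {"slide": [0, 0, 0], "spin": 0}

```text
clock: 14.2
position: [0.5073, 0.231, 0.0697]
ee_rot: [0.0, -0.178, 0.984, 0.0]
contact_force: [0.4, 0.4, -2.7]
width: 0.0153
```

Run:
```python
from h import *
s=manip.get_state();print(s['width'],s['contact_force'],s['moment'])
delta([.508,.231,.0679],110.5)
i=eyes.get_image('scene')[130:280,130:330];cv2.imwrite('pics/s15.png',cv2.resize(i,None,fx=4,fy=4,interpolation=cv2.INTER_CUBIC))
```

```text
0.015314513897633192 [ 0.40372062  0.38707253 -2.66259858] [0.01886997 0.00319147 0.01322265]
pos [0.5073 0.231  0.0697] yawy 110.52 tilt z [ 7.e-04  3.e-04 -1.e+00]
spin 0.02 slide now [-0.0007 -0.0002  0.0018]
slide after spin [-0.0007 -0.0002  0.0018]
```

View pics/s15.png

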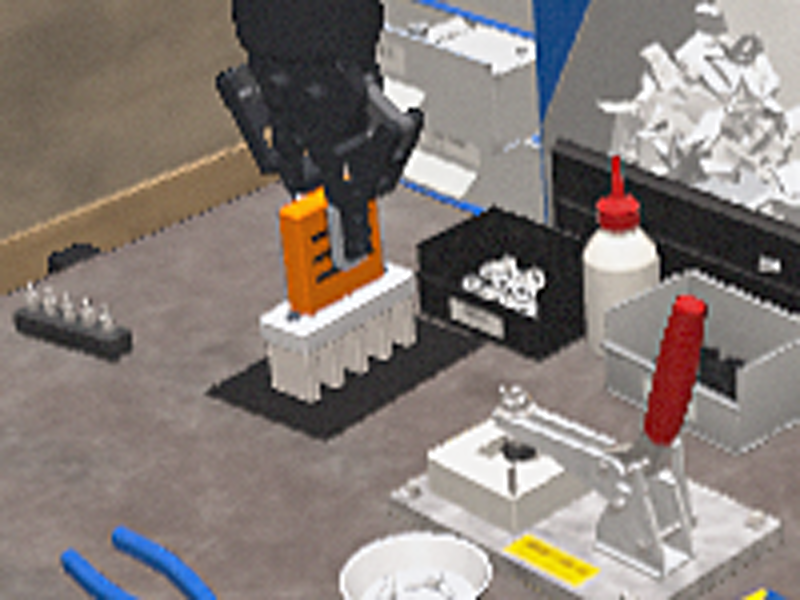

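Not touching yet (-2.7 N). Down another 1.5 mm, then I'll check the force.

Request:
servo_tool:
  increments:
    - {"slide": [0, 0, 0.001], "spin": 0}
    - {"slide": [0, 0, 0.0005], "spin": 0}
    - {"slide": [0, 0, 0], "spin": 0}
    - {"slide": [0, 0, 0], "spin": 0}

```text
clock: 14.65
position: [0.5071, 0.2309, 0.0679]
ee_rot: [0.0, -0.178, 0.984, 0.0]
contact_force: [0.2, 0.1, -1.6]
width: 0.015
```

Request:
servo_tool:
  increments:
    - {"slide": [0, 0, 0.0005], "spin": 0}
    - {"slide": [0, 0, 0], "spin": 0}
    - {"slide": [0, 0, 0], "spin": 0}

```text
clock: 14.95
position: [0.5071, 0.231, 0.0679]
ee_rot: [0.0, -0.178, 0.984, 0.0]
contact_force: [-2.8, -1.0, 4.8]
width: 0.0149
```

Contact is made (+4.8 N). Releasing.

Request:
servo_tool:
  increments:
    - {"slide": [0, 0, 0], "spin": 0}
    - {"slide": [0, 0, 0], "spin": 0}
    - {"slide": [0, 0, 0], "spin": 0}
    - {"slide": [0, 0, 0], "spin": 0}
    - {"slide": [0, 0, 0], "spin": 0}
    - {"slide": [0, 0, 0], "spin": 0}
    - {"slide": [0, 0, 0], "spin": 0}
  hand: 1

```text
clock: 15.65
position: [0.5072, 0.2309, 0.0673]
ee_rot: [0.0, -0.178, 0.984, 0.0]
contact_force: [-0.6, -0.0, 0.5]
width: 0.0856
```

Run:
```python
from h import *
s=manip.get_state();print(s['width'],s['contact_force'])
i=eyes.get_image('scene')[130:280,130:330];cv2.imwrite('pics/s16.png',cv2.resize(i,None,fx=4,fy=4,interpolation=cv2.INTER_CUBIC))
```

```text
0.08558322567986108 [-0.57142432 -0.02624429  0.54555593]
```

View pics/s16.png

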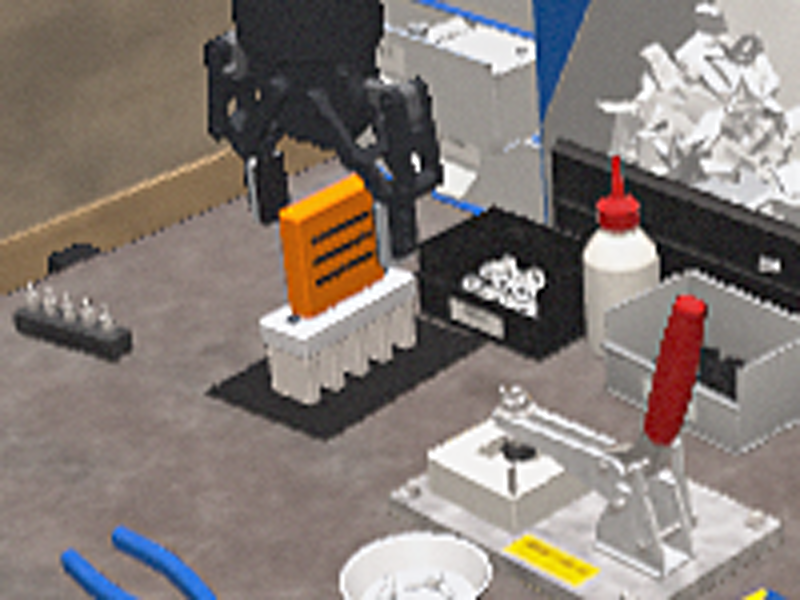

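The rake stands free. Retreating straight up, then sideways so I can see.

Request:
servo_tool:
  increments:
    - {"slide": [0, 0, -0.02], "spin": 0}
    - {"slide": [0, 0, -0.04], "spin": 0}
    - {"slide": [0, 0, -0.045], "spin": 0}
    - {"slide": [0, 0, -0.045], "spin": 0}
    - {"slide": [0, 0, -0.03], "spin": 0}
    - {"slide": [0.045, 0, 0], "spin": 0}
    - {"slide": [0.045, 0, 0], "spin": 0}
    - {"slide": [0.045, 0, 0], "spin": 0}

```text
clock: 16.5
position: [0.3793, 0.1831, 0.2473]
ee_rot: [0.0, -0.178, 0.984, 0.0]
contact_force: [-0.5, -1.0, 0.0]
width: 0.0853
```

Request:
servo_tool:
  increments:
    - {"slide": [0.04, 0, 0], "spin": 0}
    - {"slide": [0, 0, 0], "spin": 0}
    - {"slide": [0, 0, 0], "spin": 0}

```text
clock: 16.8
position: [0.343, 0.1695, 0.2478]
ee_rot: [0.001, -0.178, 0.984, 0.0]
contact_force: [1.4, -0.0, 0.0]
width: 0.085
```

Run:
```python
from h import *
i=eyes.get_image('top')
cv2.imwrite('pics/t17.png',cv2.resize(i[200:340,100:520],None,fx=1.9,fy=1.9,interpolation=cv2.INTER_CUBIC))
cv2.imwrite('pics/t17z.png',cv2.resize(i[220:320,120:220],None,fx=6,fy=6,interpolation=cv2.INTER_CUBIC))
cv2.imwrite('pics/s17.png',eyes.get_image('scene'))
```

```text
(no output)
```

View pics/t17.png

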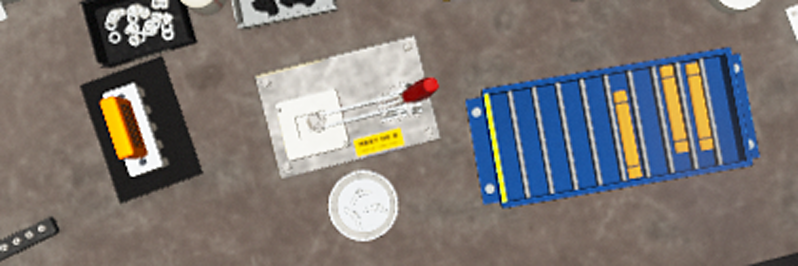

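View pics/s17.png

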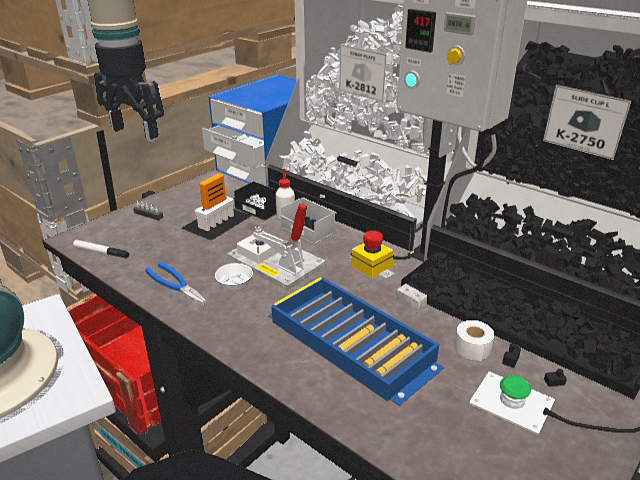

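View pics/t17z.png

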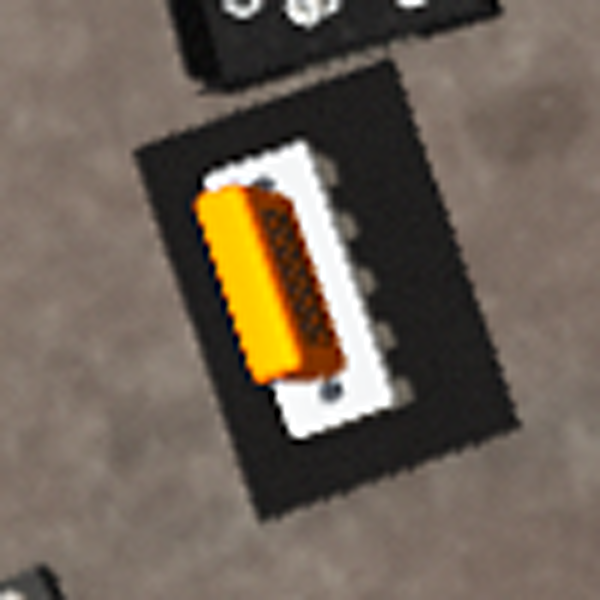

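Top view: the pins lie parallel to the ridges in three separate grooves. The rake is upright and centred on the mat, and the dish and block haven't moved. Handing in.

Run:
```python
from rig import manip
print(manip.get_state()['clock'],manip.get_state()['qd'].round(3)); manip.sign_off()
```

```text
16.9 [ 0.     0.018 -0.008  0.001  0.005  0.   ]
the job is handed in; nothing more can be done
```

All three brass pins are seated in separate grooves, and the rake is standing on its mat again. I handed the job in at 16.9 s.

I gripped the rake, lowered it at the yellow end and made one combing pass at 60 mm/s, with the tips about 3 to 4 mm above the ridges. I stopped the stroke at about tray x = +100 mm, a little short of comb_end, because all three pins had dropped in by then. Combing forces stayed below about 3 N at each reading, so nothing jammed.

**Last checks (top and scene cameras):**
- **Pins:** all three lie parallel and down in their own grooves. I judged this from the images and did not measure their angles. The groove width limits any tilt to about 0.067 rad, below the 0.1 rad limit.
- **Rake:** it stands upright and released. I set it down about 2 mm from the mat's centre as measured, and the images show it near the middle.
- **Dish and gauge block:** the dish is at the same pixel position as at the start. The block looks unmoved in the scene view.
- **Gripper:** it is open and clear of everything.

No check failed. The camera measurements I compared agreed to within about 1 to 3 mm.

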